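Stand the dried flasks on their cork rings

ROBOT

A 7-joint arm with a two-finger parallel gripper is mounted at the origin on the work surface. World frame = base frame: x ahead of the robot, y to its left, z up, the work surface at z = 0. Lengths are in m, angles in degrees, forces in N, time in s.
With the tool pointing down it reaches from about 0.4 to 0.925 m from the base axis. Payload 5.6 kg.
Tool frame: the origin (TCP) lies at the very end of the fingers, on their centre line; the grasp point (between the pads) lies 19 mm behind it (arm.pinch_z is the distance from the TCP to the grasp point, in m); y points along the fingers, x is the direction in which the jaws open and shut, and the axes are right-handed (so a half turn about y gives the same grasp; the last joint's range is limited). The gripper opens to 85 mm and grips with 20 to 120 N. Pads are 22 mm wide; open, the fingers measure 114 mm over their backs; the gripper's body (76 mm by 85 mm) begins 54 mm behind the grasp point. The pads swing forward as they close: fully open they stand 13 mm farther back than shut.
Start: joints at [-71.448, 26.786, -0.665, 91.828, 0.344, 61.387, -3.226], TCP at [0.233, 0.607, 0.231] pointing down, gripper open.
Joint ranges: [-144.91, 144.91], [-17.63, 115.5], [-89.93, 88.59], [15.96, 139.68], [-74.01, 254.01], [8.47, 105.57], [-167.45, 167.45]. Speed limits (degrees/s): [147.25, 147.25, 180, 180, 180, 180, 180].

INTERFACE

Orientations are given as a 3x3 rotation matrix whose columns are the frame's x, y, z axes.
In Python, from bench import readout, viewer, workorder, arm gives the robot as it stands. The module is installed in compiled form; this text tells all that it offers.
- The arm moves only by the tool servo_tool, never from a script. Its argument "targets" is a list of rows, each an object with "angular": the turn, a rotation vector about the tool's x, y, z in units of 8 degrees (1.0 is 8 degrees), a list of three; "dp": the shift along the tool's x, y, z in mm, a list of three; "jaw": the closure in counts, from 0 (fully open) to 255 (shut). In form: [{"angular": [rx, ry, rz], "dp": [x, y, z], "jaw": jaw}, ...]. A call has 1 to 5 rows; each row shifts and turns the commanded pose from where the row before left it, along the tool's axes as they then stand; what a row does not reach is not made up. A row lasts 1/8 s, in which the tool goes at most 62.5 mm and 10.7 degrees, less where a joint would pass 70% of its speed; a pose out of reach is approached as far as the arm can. A call is refused whole if a number of a shift passes 62.5 or a number of a turn 1, either way. A call with a gripper value outside its range is refused whole. The fingers move at their own pace and stop on an object; the grip force is fixed at half the most. Time passes only in rows, so rows that do not move let the fingers close. It gives the time, the measured TCP pose, the force and the opening at its end, in the units of the state.
- readout.sense(): the state, without advancing time (a new reading comes with each control period).
- viewer.camera(name): name is "scene" or "top" or "wrist"; returns a dict with "color" (400x640x3 uint8, red, green, blue), "vertical_fov" (degrees; the focal length in pixels is half the picture's height over the tangent of half this angle, whatever the lens; pixels are square), "cx", "cy" (the principal point, pixels), "eye" and "rotation" of the camera in the world. Camera axes: x right, y up, looking along -z (the intrinsics and any distortion apply to the point x, -y, -z); pixel columns grow to the right and rows downward; lengths in m; the calibration is good to about 2 mm. The wrist camera is an equidistant fisheye: a pixel r from the principal point sees the ray r / f radians off the axis. A picture is of the moment at which its call begins. There is no depth.
- workorder.finish_job(): hands the job in, once; it reports no verdict.
The state is a dict: "time": time; "q": joint angles; "qvel": joint speeds; "joint_efforts": joint torques, N m; "position": TCP position; "ee_rot": TCP orientation; "contact_force": force on the tool from outside, world axes, zero at the start; "ft_torque": the same for the moment, N m; "finger_gap": finger opening in m.
Only numpy, scipy, OpenCV 4.12 (cv2) and the standard library are available. Lean on these libraries where they do the work, as an engineer would, in place of code of your own. Each camera call takes 0.05 s, during which the arm holds its last target.

TASK

The clean round-bottom flasks have come from the drying oven in the steel rack. Stand each one upright on the cork ring of its own size, the smallest flask on the smallest ring and so on up to the largest, lowering it into the ring without dropping it or tipping it over. Leave the amber bottle and the beaker where they stand.

Things in the scene. Friction and masses are not known exactly. Their poses are not given: they have to be found in the camera images.
- flask25_mid (a point): The smallest clear glass round-bottom flask, loose, under 0.2 kg: ball 41 mm across, straight neck 20 mm across rising 37 mm above it, 78 mm tall in all. Point: on its axis half-way up, 39 mm under the rim; z up along the neck. Starts upright in one of the four equal 32 mm openings, 132 mm apart in a square, of a fixed steel rack (260 mm square, top 30 mm over the bench).
- flask50_mid (a point): The second smallest clear glass round-bottom flask, loose, under 0.2 kg: ball 51 mm across, straight neck 28 mm across rising 44 mm above it, 95 mm tall in all. Point: on its axis half-way up, 47.5 mm under the rim; z up along the neck. Starts upright in one of the four equal 32 mm openings, 132 mm apart in a square, of a fixed steel rack (260 mm square, top 30 mm over the bench).
- flask100_mid (a point): The second largest clear glass round-bottom flask, loose, under 0.2 kg: ball 64 mm across, straight neck 28 mm across rising 46 mm above it, 110 mm tall in all. Point: on its axis half-way up, 55 mm under the rim; z up along the neck. Starts upright in one of the four equal 32 mm openings, 132 mm apart in a square, of a fixed steel rack (260 mm square, top 30 mm over the bench).
- flask250_mid (a point): The largest clear glass round-bottom flask, loose, under 0.2 kg: ball 85 mm across, straight neck 28 mm across rising 55 mm above it, 140 mm tall in all. Point: on its axis half-way up, 70 mm under the rim; z up along the neck. Starts upright in one of the four equal 32 mm openings, 132 mm apart in a square, of a fixed steel rack (260 mm square, top 30 mm over the bench).
- ring25: The smallest cork ring, lying flat and loose on the bench: 60 mm across outside, 28 mm bore, 20 mm thick; origin on its axis at its underside, z up. The smallest flask sits in it by its ball: seated, its half-way point is 54 mm above the ring's underside.
- ring50: The second smallest cork ring, lying flat and loose on the bench: 74 mm across outside, 36 mm bore, 24 mm thick; origin on its axis at its underside, z up. The second smallest flask sits in it by its ball: seated, its half-way point is 64 mm above the ring's underside.
- ring100: The second largest cork ring, lying flat and loose on the bench: 90 mm across outside, 46 mm bore, 28 mm thick; origin on its axis at its underside, z up. The second largest flask sits in it by its ball: seated, its half-way point is 73 mm above the ring's underside.
- ring250: The largest cork ring, lying flat and loose on the bench: 112 mm across outside, 62 mm bore, 32 mm thick; origin on its axis at its underside, z up. The largest flask sits in it by its ball: seated, its half-way point is 89 mm above the ring's underside.
- bottle: Bystander: amber glass bottle with black cap, 68 mm across, 150 mm tall, standing loose; origin at the centre of its underside.
- beaker: Bystander: empty straight glass beaker, 70 mm across, 95 mm tall, standing loose; origin at the centre of its underside.

How it is judged:
By the outcome, as a careful person would: the job done as asked, in the order asked, and still so for the second after the job is handed in, with the robot touching nothing.
It also fails if it takes over 115 s, if anything falls off the work surface, if the arm or the gripper's body presses on something with over 40 N, if the wrist force passes 120 N, or if a joint passes its speed limit or range.

## Working session

There is one attempt and no reset: what is moved stays moved. The work goes in short steps, Python scripts to look and compute and a tool call to move; the robot and the scene stay as the last step left them, time stands still between calls to the robot, and variables do not carry over. Pictures are saved under pics/ and viewed, and the job is handed in when it is done.

Besides the shell and the picture viewer there is one more tool, called after ">>>" as name(argument=value, ...), one argument or row to a line, values as JSON. servo_tool: Moves the arm, as the interface text tells. Its arguments: {"type":"object","properties":{"targets":{"type":"array"}},"required":["targets"]}

```bash
mkdir -p pics
python3 - <<'E'
from bench import readout, viewer, workorder, arm
import cv2,pickle
s=readout.sense(); print(s)
d={}
for n in ["scene","top","wrist"]:
    c=viewer.camera(n); d[n]=c
    cv2.imwrite(f"pics/{n}0.png",c["color"][:,:,::-1])
    print(n,{k:v for k,v in c.items() if k!="color"})
pickle.dump(d,open("d0.pkl","wb"))
print([x for x in dir(arm) if x[0]!='_'], arm.pinch_z)
E
```

```text
{'time': 0.0, 'q': array([-71.44721527,  26.83738811,  -0.66399326,  91.88118742,
         0.34448379,  61.38636676,  -3.22643468]), 'qvel': array([ 0.04898767, -0.05451937,  0.0237272 , -0.02765977, -0.07959403,
       -0.00527625,  0.02850419]), 'joint_efforts': array([ 2.74950953e-04, -5.32386374e+01,  2.16278544e-02, -2.51309556e+01,
        1.13923990e-02,  7.54758599e-03, -6.42486299e-06]), 'position': array([0.23298841, 0.60620853, 0.23032068]), 'ee_rot': array([[ 3.58713267e-01, -5.10082862e-04, -9.33447659e-01],
       [ 9.33446078e-01, -1.72361612e-03,  3.58713601e-01],
       [-1.79187910e-03, -9.99998384e-01, -1.42149124e-04]]), 'contact_force': array([-0.03957724, -0.96784587,  0.26990175]), 'ft_torque': array([-0.00836545, -0.04911865, -0.03337861]), 'finger_gap': 0.08556407853132808}
scene {'vertical_fov': 45.03039757916943, 'cx': 313.9126258694613, 'cy': 202.84898209811277, 'eye': array([1.12803427, 0.76243633, 0.99546375]), 'rotation': array([[-0.84828435, -0.35647224,  0.39158805],
       [ 0.52952325, -0.57707512,  0.62176316],
       [ 0.00433442,  0.73478694,  0.67828414]])}
top {'vertical_fov': 50.501762654260496, 'cx': 305.7611258215832, 'cy': 200.62935216810928, 'eye': array([ 0.50114145, -0.0637531 ,  1.21831974]), 'rotation': array([[-0.02915484,  0.99642108, -0.07934118],
       [-0.99954846, -0.02848463,  0.00956617],
       [ 0.00727192,  0.07958425,  0.99680162]])}
wrist {'vertical_fov': 65.70646984690485, 'cx': 325.5593307162145, 'cy': 198.7318279144754, 'eye': array([0.16632786, 0.63344024, 0.37369285]), 'rotation': array([[ 3.58606472e-01, -8.95900348e-01, -2.62228842e-01],
       [ 9.33488433e-01,  3.43907000e-01,  1.01623423e-01],
       [-8.62125766e-04, -2.81230408e-01,  9.59639888e-01]])}
['MotionError', 'pinch_z'] 0.0187
```

View pics.

View pics/scene0.png

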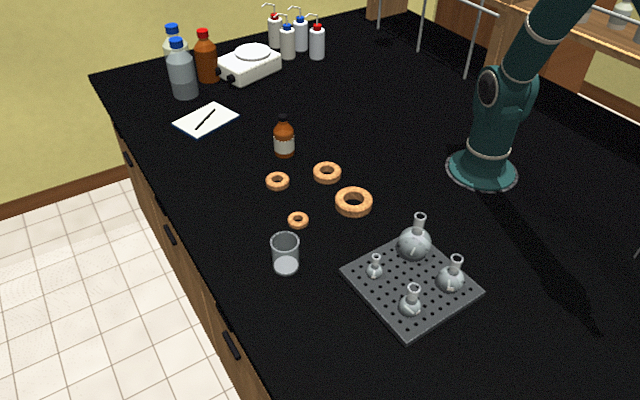

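View pics/top0.png

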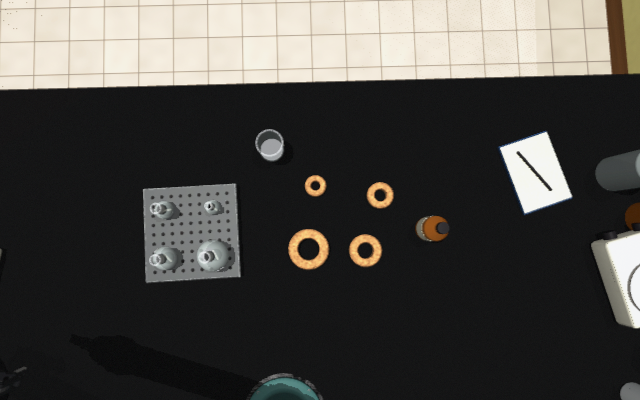

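View pics/wrist0.png

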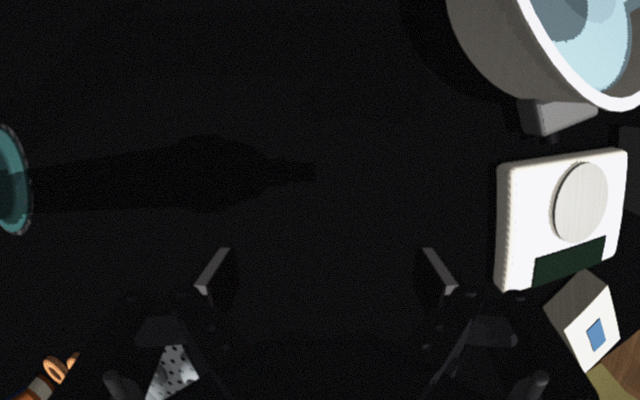

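```bash
cat > h.py <<'E'
import numpy as np,cv2,pickle
def f(c): return 200/np.tan(np.radians(c["vertical_fov"]/2))
def plane(c,px,z):
    px=np.atleast_2d(px).astype(float);F=f(c)
    d=np.c_[(px[:,0]-c["cx"])/F,-(px[:,1]-c["cy"])/F,-np.ones(len(px))]@c["rotation"].T
    return (c["eye"]+d*((z-c["eye"][2])/d[:,2])[:,None])[:,:2]
def proj(c,P):
    p=(np.atleast_2d(P)-c["eye"])@c["rotation"];F=f(c)
    return np.c_[c["cx"]+F*p[:,0]/-p[:,2],c["cy"]-F*p[:,1]/-p[:,2]]
E
cat > m.py <<'E'
from h import *
from scipy.optimize import least_squares
d=pickle.load(open("d0.pkl","rb"))
T=[("25",.020,60,28),("50",.024,74,36),("100",.028,90,46),("250",.032,112,62)]
for n in ["top","scene"]:
    c=d[n];im=c["color"];hsv=cv2.cvtColor(im,cv2.COLOR_RGB2HSV)
    m=((hsv[...,0]<22)&(hsv[...,1]>70)&(hsv[...,2]>120)).astype(np.uint8)
    cs,hi=cv2.findContours(m,cv2.RETR_CCOMP,cv2.CHAIN_APPROX_NONE)
    for i,k in enumerate(cs):
        ch=hi[0][i][2]
        if ch<0 or hi[0][i][3]>=0: continue
        # pick largest hole
        best=max((j for j in range(len(cs)) if hi[0][j][3]==i),key=lambda j:cv2.contourArea(cs[j]))
        if cv2.contourArea(cs[best])<15: continue
        (u,v),_=cv2.minEnclosingCircle(k)
        q=k[:,0]; 
        for z in (.02,.028):
            hb=plane(c,cs[best][:,0],z);ob=plane(c,q,z)
            (x,y),r=cv2.minEnclosingCircle(hb.astype(np.float32));(X,Y),R=cv2.minEnclosingCircle(ob.astype(np.float32))
            print(n,round(u),round(v),z,"hole",np.round([x,y,2*r],4),"out",np.round([X,Y,2*R],4))
    # rack
    if n=="top":
        g=cv2.cvtColor(im,cv2.COLOR_RGB2GRAY);m=(g[160:300,120:260]>55).astype(np.uint8)
        m=cv2.morphologyEx(m,cv2.MORPH_CLOSE,np.ones((9,9)))
        cs,_=cv2.findContours(m,0,1);k=max(cs,key=cv2.contourArea)+np.array([120,160])
        w=plane(c,k[:,0],.03).astype(np.float32);print("rack",cv2.minAreaRect(w),cv2.minAreaRect(k))
for n,b in (("top",(120,160,250,300)),("scene",(335,205,490,345))):
    c=d[n];i=c["color"][b[1]:b[3],b[0]:b[2],::-1];cv2.imwrite(f"pics/{n}z.png",cv2.resize(i,None,fx=4,fy=4,interpolation=cv2.INTER_CUBIC))
E
python3 m.py
```

```text
top 365 250 0.02 hole [ 0.4526 -0.2377  0.0509] out [ 0.4528 -0.2376  0.0913]
top 365 250 0.028 hole [ 0.4529 -0.2365  0.0505] out [ 0.4532 -0.2365  0.0907]
top 308 249 0.02 hole [ 0.4616 -0.0778  0.0666] out [ 0.4609 -0.0777  0.1136]
top 308 249 0.028 hole [ 0.4618 -0.0777  0.0662] out [ 0.4611 -0.0776  0.1128]
top 380 195 0.02 hole [ 0.6078 -0.2868  0.0392] out [ 0.6079 -0.2858  0.0753]
top 380 195 0.028 hole [ 0.6071 -0.2853  0.0389] out [ 0.6072 -0.2843  0.0748]
top 315 185 0.02 hole [ 0.6404 -0.1028  0.031 ] out [ 0.6396 -0.1029  0.06  ]
top 315 185 0.028 hole [ 0.6394 -0.1026  0.0308] out [ 0.6387 -0.1026  0.0596]
rack ((0.5166006088256836, 0.24746976792812347), (0.26279759407043457, 0.2638981342315674), 1.6783419847488403) ((190.43853759765625, 232.67495727539062), (94.44593811035156, 96.24300384521484), 86.72950744628906)
scene 298 219 0.02 hole [ 0.6391 -0.1004  0.0302] out [ 0.6414 -0.0968  0.07  ]
scene 298 219 0.028 hole [ 0.6431 -0.0933  0.03  ] out [ 0.6454 -0.0898  0.0694]
scene 353 199 0.02 hole [ 0.4515 -0.0863  0.0664] out [ 0.4586 -0.0778  0.1355]
scene 353 199 0.028 hole [ 0.457  -0.0793  0.0659] out [ 0.4641 -0.0709  0.1344]
scene 277 178 0.02 hole [ 0.6045 -0.2882  0.0386] out [ 0.6079 -0.2796  0.0908]
scene 277 178 0.028 hole [ 0.6088 -0.2795  0.0383] out [ 0.6121 -0.271   0.0901]
scene 326 170 0.02 hole [ 0.4472 -0.2443  0.0499] out [ 0.4512 -0.2343  0.1127]
scene 326 170 0.028 hole [ 0.4528 -0.2361  0.0495] out [ 0.4568 -0.2261  0.1118]
scene 605 44 0.02 hole [-1.1705 -0.3943  0.0957] out [-1.3252 -0.4087  0.5805]
scene 605 44 0.028 hole [-1.1516 -0.3848  0.0949] out [-1.3051 -0.3991  0.5757]
```

View pics/topz.png

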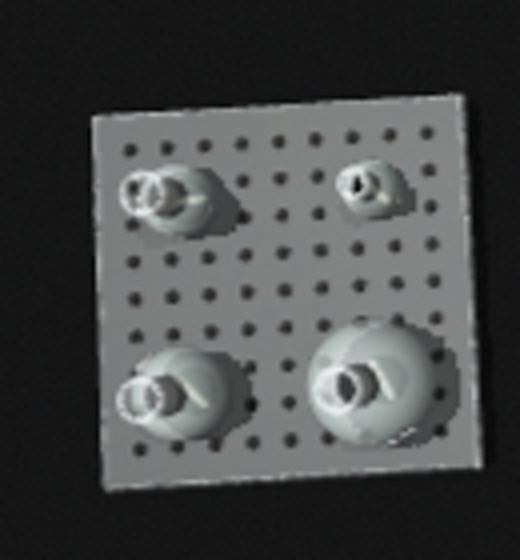

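View pics/scenez.png

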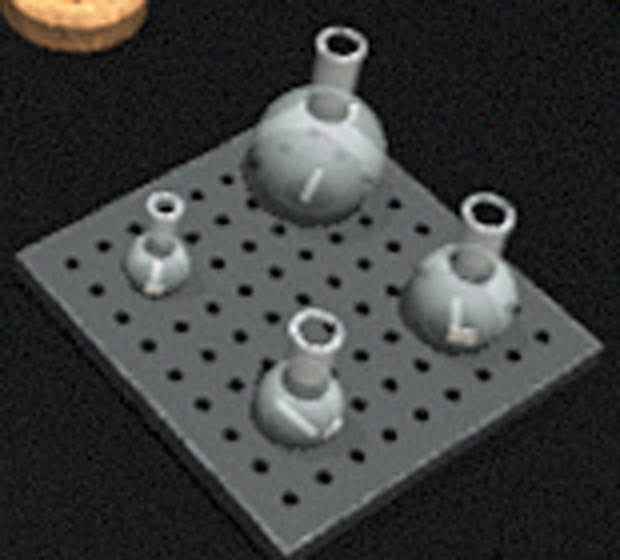

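```bash
cat > m2.py <<'E'
from h import *
d=pickle.load(open("d0.pkl","rb"))
C=np.array([.5166,.2475]);a=np.radians(1.68);X=np.array([np.cos(a),np.sin(a)])*.066;Y=np.array([-np.sin(a),np.cos(a)])*.066
rim={"25":.1003,"50":.1194,"100":.1357,"250":.1669}
pos={"25":C+X-Y,"50":C+X+Y,"100":C-X+Y,"250":C-X-Y}
for n,b in (("top",(120,160,250,300)),("scene",(335,205,490,345))):
    c=d[n];i=cv2.resize(c["color"][b[1]:b[3],b[0]:b[2],::-1],None,fx=4,fy=4,interpolation=cv2.INTER_CUBIC)
    def dr(P,col):
        p=(proj(c,P)-[b[0],b[1]]+.5)*4-.5
        cv2.polylines(i,[np.round(p).astype(int)],True,col,1)
    t=np.linspace(0,2*np.pi,40)
    for k in pos:
        r=.010 if k=="25" else .014
        dr(np.c_[pos[k][0]+r*np.cos(t),pos[k][1]+r*np.sin(t),0*t+rim[k]],(0,0,255))
        dr(np.c_[pos[k][0]+.016*np.cos(t),pos[k][1]+.016*np.sin(t),0*t+.03],(0,255,255))
    r=130/66
    dr(np.array([np.r_[C+r*(sx*X+sy*Y),.03] for sx,sy in((1,1),(1,-1),(-1,-1),(-1,1))]),(0,255,0))
    cv2.imwrite(f"pics/{n}ov.png",i)
for k in pos: print(k,np.round(pos[k],4))
E
python3 m2.py
```

```text
25 [0.5845 0.1835]
50 [0.5806 0.3154]
100 [0.4487 0.3115]
250 [0.4526 0.1796]
```

View pics/topov.png

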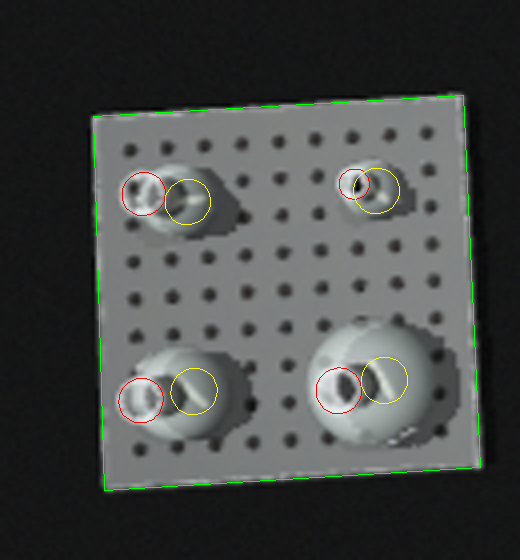

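View pics/sceneov.png

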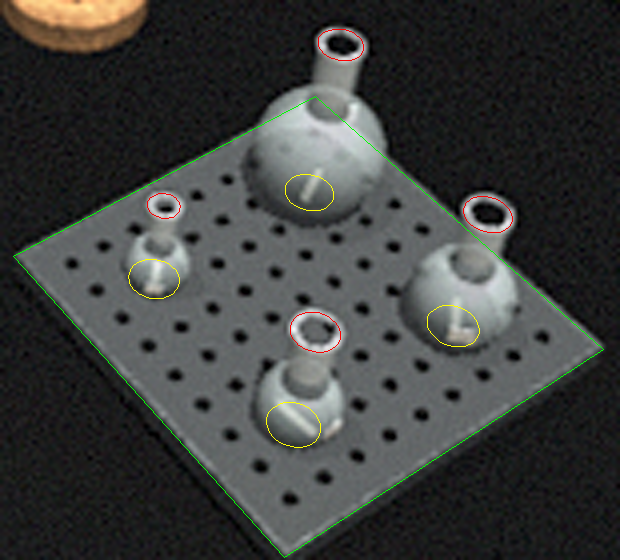

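>>> servo_tool(
  targets=[
    {"angular": [0,-0.877,0],"dp": [0,0,0],"jaw": 0},
    {"angular": [0,-0.877,0],"dp": [0,0,0],"jaw": 0},
    {"angular": [0,-0.877,0],"dp": [0,0,0],"jaw": 0},
    {"angular": [0,0,0],"dp": [-40,0,-35],"jaw": 0},
    {"angular": [0,0,0],"dp": [-40,0,-35],"jaw": 0},
  ],
)

```text
time: 0.78
position: [0.3035, 0.5258, 0.2307]
ee_rot: [[-0.002, -0.0, -1.0], [1.0, -0.001, -0.002], [-0.001, -1.0, 0.0]]
contact_force: [1.0, 0.2, -0.1]
finger_gap: 0.0855
```

>>> servo_tool(
  targets=[
    {"angular": [0,0,0],"dp": [-43,0,-35],"jaw": 0},
    {"angular": [0,0,0],"dp": [-43,0,-35],"jaw": 0},
    {"angular": [0,0,0],"dp": [-43,0,-35],"jaw": 0},
    {"angular": [0,0,0],"dp": [-43,0,-35],"jaw": 0},
    {"angular": [0,0,0],"dp": [-43,0,-35],"jaw": 0},
  ],
)

```text
time: 1.4
position: [0.4792, 0.3103, 0.2312]
ee_rot: [[-0.001, 0.0, -1.0], [1.0, 0.0, -0.001], [0.0, -1.0, -0.0]]
contact_force: [1.8, 0.4, -0.4]
finger_gap: 0.0852
```

>>> servo_tool(
  targets=[
    {"angular": [0,0,0],"dp": [-43,0,-35],"jaw": 0},
    {"angular": [0,0,0],"dp": [-43,0,-35],"jaw": 0},
    {"angular": [0,0,0],"dp": [-41,0,-35],"jaw": 0},
    {"angular": [0,0,0],"dp": [0,30,0],"jaw": 0},
    {"angular": [0,0,0],"dp": [0,30,0],"jaw": 0},
  ],
)

```text
time: 2.02
position: [0.5839, 0.1839, 0.1705]
ee_rot: [[0.001, 0.0, -1.0], [1.0, 0.0, 0.001], [0.0, -1.0, -0.0]]
contact_force: [-0.1, -0.2, -0.1]
finger_gap: 0.0854
```

```bash
cat > snap.py <<'E'
import sys
from bench import viewer
from h import *
o=sys.argv[1];d={}
for n in sys.argv[2:]:
    c=viewer.camera(n);d[n]=c;cv2.imwrite(f"pics/{n}{o}.png",c["color"][:,:,::-1])
pickle.dump(d,open(f"d{o}.pkl","wb"))
E
python3 snap.py 1 wrist scene
```

```text
(no output)
```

View pics/wrist1.png

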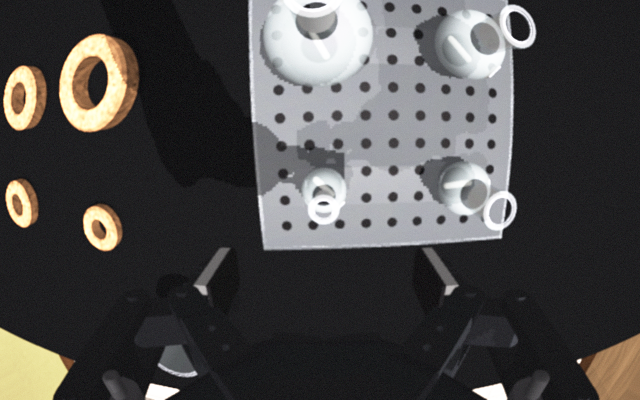

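View pics/scene1.png

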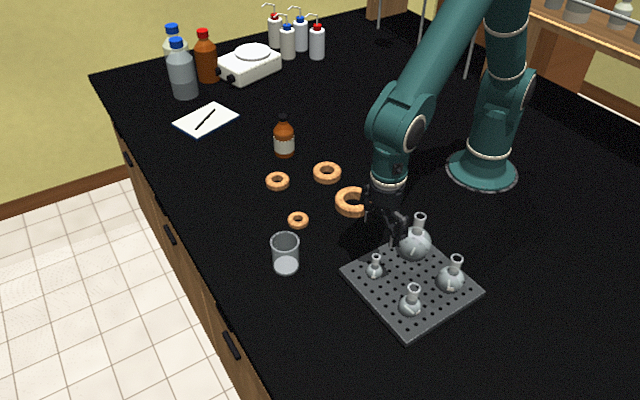

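```bash
cat >> h.py <<'E'
def fplane(c,px,z):
    px=np.atleast_2d(px).astype(float);F=f(c)
    dx=px[:,0]-c["cx"];dy=px[:,1]-c["cy"];r=np.hypot(dx,dy)+1e-9;t=r/F
    d=np.c_[np.sin(t)*dx/r,-np.sin(t)*dy/r,-np.cos(t)]@c["rotation"].T
    return (c["eye"]+d*((z-c["eye"][2])/d[:,2])[:,None])[:,:2]
E
python3 -c "
from h import *
c=pickle.load(open('d1.pkl','rb'))['wrist']
print(c['eye'],f(c),fplane(c,[(323,207)],.1003),fplane(c,[(517,26)],.1357),fplane(c,[(499,211)],.1194),fplane(c,[(102,228),(22,203)],.02))"
```

```text
[0.51232488 0.18545928 0.31375265] 309.70691628693146 [[0.58122673 0.18358948]] [[0.44766663 0.31015457]] [[0.57906524 0.31422101]] [[ 0.63635398 -0.09459028]
 [ 0.60461708 -0.27378376]]
```

>>> servo_tool(
  targets=[
    {"angular": [0,0,0],"dp": [0,35,0],"jaw": 0},
    {"angular": [0,0,0],"dp": [0,35,0],"jaw": 0},
    {"angular": [0,0,0],"dp": [0,22,0],"jaw": 0},
    {"angular": [0,0,0],"dp": [0,10,0],"jaw": 0},
    {"angular": [0,0,0],"dp": [0,0,0],"jaw": 100},
  ],
)

```text
time: 2.75
position: [0.5836, 0.1851, 0.0697]
ee_rot: [[-0.001, 0.0, -1.0], [1.0, 0.0, -0.001], [0.0, -1.0, -0.0]]
contact_force: [0.7, -0.5, 0.2]
finger_gap: 0.07
```

>>> servo_tool(
  targets=[
    {"angular": [0,0,0],"dp": [0,0,0],"jaw": 130},
    {"angular": [0,0,0],"dp": [0,0,0],"jaw": 160},
    {"angular": [0,0,0],"dp": [0,0,0],"jaw": 180},
    {"angular": [0,0,0],"dp": [0,0,0],"jaw": 200},
    {"angular": [0,0,0],"dp": [0,0,0],"jaw": 255},
  ],
)

```text
time: 3.38
position: [0.5837, 0.184, 0.0697]
ee_rot: [[0.0, 0.0, -1.0], [1.0, -0.001, 0.0], [-0.001, -1.0, -0.0]]
contact_force: [-1.1, -3.1, 3.2]
finger_gap: 0.0179
```

>>> servo_tool(
  targets=[
    {"angular": [0,0,0],"dp": [0,0,0],"jaw": 255},
    {"angular": [0,0,0],"dp": [0,-4,0],"jaw": 255},
    {"angular": [0,0,0],"dp": [0,-8,0],"jaw": 255},
    {"angular": [0,0,0],"dp": [0,-15,0],"jaw": 255},
    {"angular": [0,0,0],"dp": [0,-20,0],"jaw": 255},
  ],
)

```text
time: 4.0
position: [0.5832, 0.1853, 0.1175]
ee_rot: [[-0.001, -0.0, -1.0], [1.0, 0.0, -0.001], [0.0, -1.0, 0.0]]
contact_force: [0.7, 0.2, -0.7]
finger_gap: 0.0181
```

```bash
python3 snap.py 2 wrist scene; python3 -c "
import cv2
i=cv2.imread('pics/scene2.png')[160:340,300:500];cv2.imwrite('pics/s2z.png',cv2.resize(i,None,fx=3,fy=3))"
```

```text
(no output)
```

View pics/wrist2.png

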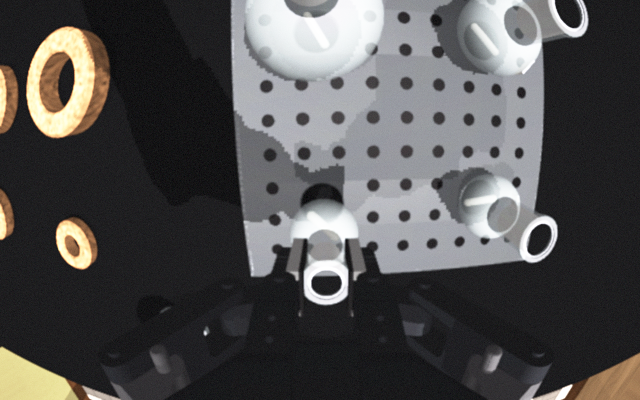

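View pics/s2z.png

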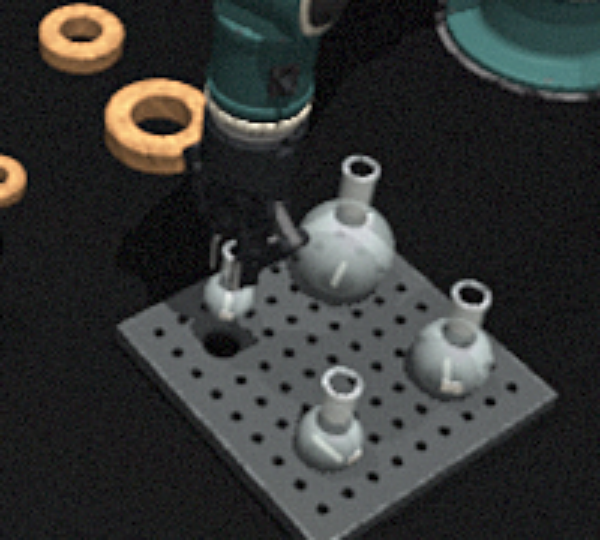

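>>> servo_tool(
  targets=[
    {"angular": [0,0,0],"dp": [-20,-20,-4],"jaw": 255},
    {"angular": [0,0,0],"dp": [-40,-10,-8],"jaw": 255},
    {"angular": [0,0,0],"dp": [-45,0,-9],"jaw": 255},
    {"angular": [0,0,0],"dp": [-45,0,-9],"jaw": 255},
    {"angular": [0,0,0],"dp": [-45,0,-9],"jaw": 255},
  ],
)

```text
time: 4.72
position: [0.6225, -0.0135, 0.1473]
ee_rot: [[0.001, 0.001, -1.0], [1.0, -0.001, 0.001], [-0.001, -1.0, -0.001]]
contact_force: [1.0, 0.7, -0.7]
finger_gap: 0.0187
```

>>> servo_tool(
  targets=[
    {"angular": [0,0,0],"dp": [-45,0,-9],"jaw": 255},
    {"angular": [0,0,0],"dp": [-30,0,-5],"jaw": 255},
    {"angular": [0,0,0],"dp": [-15,10,-2],"jaw": 255},
    {"angular": [0,0,0],"dp": [0,10,0],"jaw": 255},
    {"angular": [0,0,0],"dp": [0,0,0],"jaw": 255},
  ],
)

```text
time: 5.35
position: [0.6374, -0.098, 0.1247]
ee_rot: [[-0.002, -0.003, -1.0], [1.0, 0.002, -0.002], [0.002, -1.0, 0.003]]
contact_force: [-0.0, 0.8, -0.4]
finger_gap: 0.0185
```

>>> servo_tool(
  targets=[
    {"angular": [0,0,0],"dp": [-3.5,15,-1],"jaw": 255},
    {"angular": [0,0,0],"dp": [0,17,0],"jaw": 255},
    {"angular": [0,0,0],"dp": [0,0,0],"jaw": 255},
  ],
)

```text
time: 5.72
position: [0.6379, -0.1028, 0.0919]
ee_rot: [[-0.001, -0.004, -1.0], [1.0, 0.001, -0.001], [0.001, -1.0, 0.004]]
contact_force: [-0.4, 0.6, 0.4]
finger_gap: 0.0183
```

```bash
python3 snap.py 3 wrist scene top; python3 -c "
import cv2
i=cv2.imread('pics/scene3.png')[140:270,240:400];cv2.imwrite('pics/s3z.png',cv2.resize(i,None,fx=4,fy=4))
i=cv2.imread('pics/top3.png')[140:240,270:370];cv2.imwrite('pics/t3z.png',cv2.resize(i,None,fx=5,fy=5))"
```

```text
(no output)
```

View pics/wrist3.png

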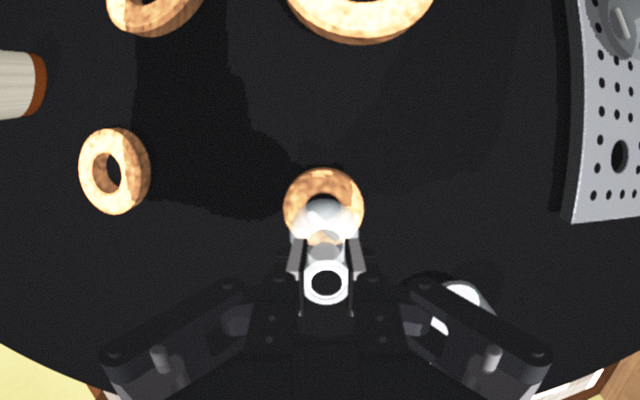

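View pics/s3z.png

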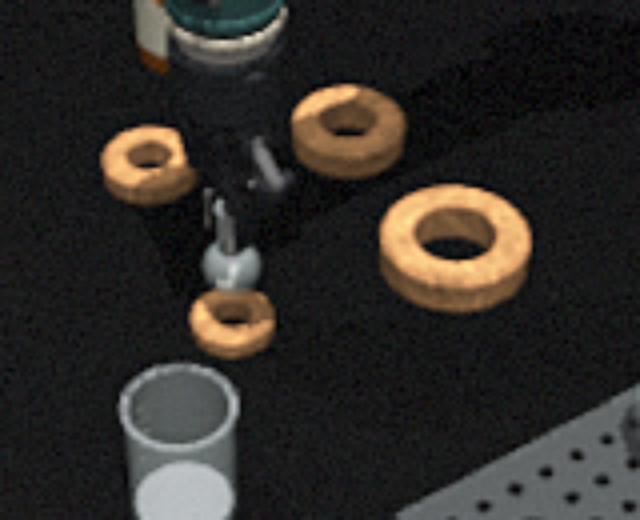

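>>> servo_tool(
  targets=[
    {"angular": [0,0,0],"dp": [0.5,12,0],"jaw": 255},
    {"angular": [0,0,0],"dp": [0,9,0],"jaw": 255},
    {"angular": [0,0,0],"dp": [0,4,0],"jaw": 255},
    {"angular": [0,0,0],"dp": [0,2,0],"jaw": 255},
    {"angular": [0,0,0],"dp": [0,0,0],"jaw": 255},
  ],
)

```text
time: 6.5
position: [0.6395, -0.1031, 0.0672]
ee_rot: [[-0.0, 0.0, -1.0], [1.0, -0.0, -0.0], [-0.0, -1.0, -0.0]]
contact_force: [-0.5, -0.2, -0.4]
finger_gap: 0.0182
```

>>> servo_tool(
  targets=[
    {"angular": [0,0,0],"dp": [0.8,2,0],"jaw": 255},
    {"angular": [0,0,0],"dp": [0,1,0],"jaw": 255},
    {"angular": [0,0,0],"dp": [0,0,0],"jaw": 255},
  ],
)

```text
time: 6.88
position: [0.6395, -0.1022, 0.0643]
ee_rot: [[-0.001, 0.0, -1.0], [1.0, 0.0, -0.001], [0.0, -1.0, -0.0]]
contact_force: [0.1, 0.0, -1.7]
finger_gap: 0.0183
```

>>> servo_tool(
  targets=[
    {"angular": [0,0,0],"dp": [0,1,0],"jaw": 255},
    {"angular": [0,0,0],"dp": [0,0.5,0],"jaw": 255},
    {"angular": [0,0,0],"dp": [0,0,0],"jaw": 255},
  ],
)

```text
time: 7.25
position: [0.6397, -0.1023, 0.0632]
ee_rot: [[-0.0, 0.001, -1.0], [1.0, -0.0, -0.0], [-0.0, -1.0, -0.001]]
contact_force: [-1.4, -0.1, 2.6]
finger_gap: 0.0187
```

>>> servo_tool(
  targets=[
    {"angular": [0,0,0],"dp": [0,1,0],"jaw": 255},
    {"angular": [0,0,0],"dp": [0,0,0],"jaw": 255},
  ],
)

```text
time: 7.5
position: [0.6399, -0.1024, 0.0628]
ee_rot: [[-0.0, 0.001, -1.0], [1.0, -0.0, -0.0], [-0.0, -1.0, -0.001]]
contact_force: [-1.4, -0.5, 6.7]
finger_gap: 0.0184
```

>>> servo_tool(
  targets=[
    {"angular": [0,0,0],"dp": [0,-0.7,0],"jaw": 255},
    {"angular": [0,0,0],"dp": [0,0,0],"jaw": 185},
    {"angular": [0,0,0],"dp": [0,0,0],"jaw": 170},
    {"angular": [0,0,0],"dp": [0,0,0],"jaw": 140},
    {"angular": [0,0,0],"dp": [0,0,0],"jaw": 80},
  ],
)

```text
time: 8.12
position: [0.6394, -0.1022, 0.0623]
ee_rot: [[-0.001, -0.0, -1.0], [1.0, 0.0, -0.001], [0.0, -1.0, 0.0]]
contact_force: [0.4, 0.0, 0.3]
finger_gap: 0.0556
```

>>> servo_tool(
  targets=[
    {"angular": [0,0,0],"dp": [0,0,0],"jaw": 40},
    {"angular": [0,0,0],"dp": [0,-15,0],"jaw": 0},
    {"angular": [0,0,0],"dp": [0,-35,0],"jaw": 0},
    {"angular": [0,0,0],"dp": [0,-50,0],"jaw": 0},
    {"angular": [0,0,0],"dp": [0,-40,0],"jaw": 0},
  ],
)

```text
time: 8.75
position: [0.6401, -0.1024, 0.2059]
ee_rot: [[-0.0, 0.003, -1.0], [1.0, -0.0, -0.0], [-0.0, -1.0, -0.003]]
contact_force: [0.7, 0.7, 0.5]
finger_gap: 0.0855
```

```bash
python3 snap.py 4 wrist scene top; python3 -c "
import cv2
i=cv2.imread('pics/scene4.png')[140:340,240:500];cv2.imwrite('pics/s4z.png',cv2.resize(i,None,fx=3,fy=3))"
```

```text
(no output)
```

View pics/wrist4.png

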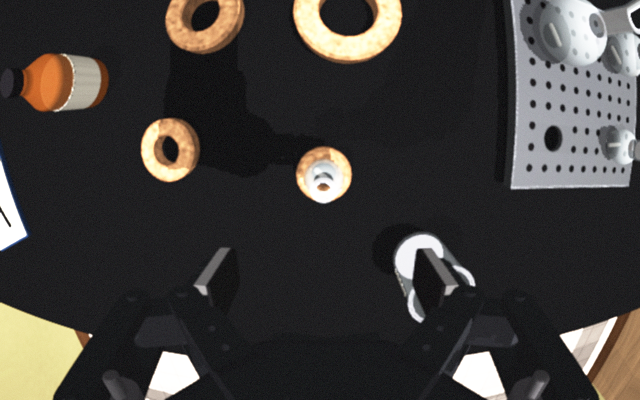

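View pics/s4z.png

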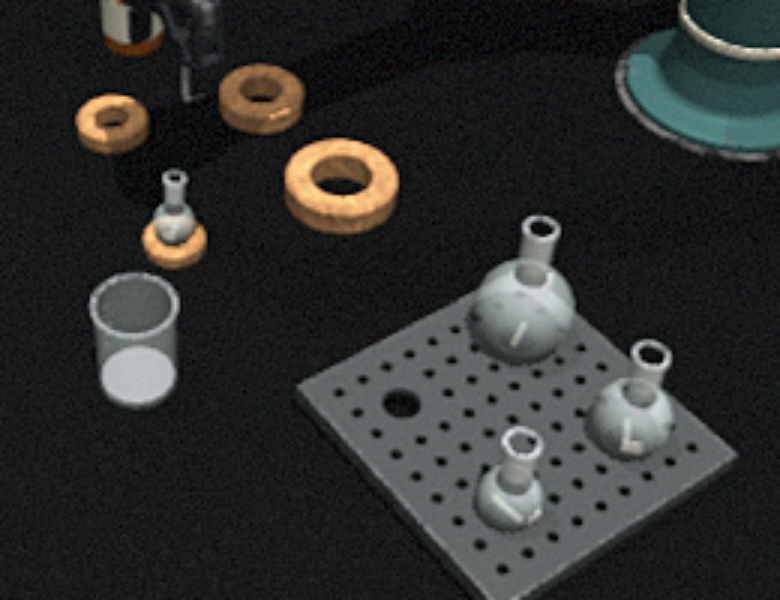

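>>> servo_tool(
  targets=[
    {"angular": [0,0,0],"dp": [30,0,4],"jaw": 0},
    {"angular": [0,0,0],"dp": [50,0,7],"jaw": 0},
    {"angular": [0,0,0],"dp": [60,0,9],"jaw": 0},
    {"angular": [0,0,0],"dp": [60,0,9],"jaw": 0},
    {"angular": [0,0,0],"dp": [60,0,9],"jaw": 0},
  ],
)

```text
time: 9.52
position: [0.6003, 0.1594, 0.2019]
ee_rot: [[-0.0, -0.001, -1.0], [1.0, -0.0, -0.0], [-0.0, -1.0, 0.001]]
contact_force: [1.0, 0.0, 0.3]
finger_gap: 0.0851
```

>>> servo_tool(
  targets=[
    {"angular": [0,0,0],"dp": [60,0,9],"jaw": 0},
    {"angular": [0,0,0],"dp": [55,0,7],"jaw": 0},
    {"angular": [0,0,0],"dp": [30,0,4],"jaw": 0},
    {"angular": [0,0,0],"dp": [12.5,25,2],"jaw": 0},
    {"angular": [0,0,0],"dp": [0,30,0],"jaw": 0},
  ],
)

```text
time: 10.15
position: [0.5783, 0.3172, 0.1466]
ee_rot: [[-0.003, -0.0, -1.0], [1.0, 0.001, -0.003], [0.001, -1.0, 0.0]]
contact_force: [-0.3, -0.1, -1.4]
finger_gap: 0.0852
```

>>> servo_tool(
  targets=[
    {"angular": [0,0,0],"dp": [-1.5,30,-2],"jaw": 0},
    {"angular": [0,0,0],"dp": [0,25,0],"jaw": 0},
    {"angular": [0,0,0],"dp": [0,9,0],"jaw": 60},
    {"angular": [0,0,0],"dp": [0,0,0],"jaw": 120},
    {"angular": [0,0,0],"dp": [0,0,0],"jaw": 140},
  ],
)

```text
time: 10.78
position: [0.5819, 0.3141, 0.0846]
ee_rot: [[-0.0, 0.002, -1.0], [1.0, 0.001, -0.0], [0.001, -1.0, -0.002]]
contact_force: [0.1, -0.3, 0.4]
finger_gap: 0.0386
```

>>> servo_tool(
  targets=[
    {"angular": [0,0,0],"dp": [0,0,0],"jaw": 155},
    {"angular": [0,0,0],"dp": [0,0,0],"jaw": 170},
    {"angular": [0,0,0],"dp": [0,0,0],"jaw": 190},
    {"angular": [0,0,0],"dp": [0,0,0],"jaw": 255},
    {"angular": [0,0,0],"dp": [0,0,0],"jaw": 255},
  ],
)

```text
time: 11.4
position: [0.5817, 0.314, 0.0842]
ee_rot: [[-0.001, 0.001, -1.0], [1.0, 0.001, -0.001], [0.001, -1.0, -0.001]]
contact_force: [-0.0, 0.2, 5.6]
finger_gap: 0.0265
```

>>> servo_tool(
  targets=[
    {"angular": [0,0,0],"dp": [0,-5,0],"jaw": 255},
    {"angular": [0,0,0],"dp": [0,-15,0],"jaw": 255},
    {"angular": [0,0,0],"dp": [0,-30,0],"jaw": 255},
    {"angular": [0,0,0],"dp": [-15,-35,0],"jaw": 255},
    {"angular": [0,0,0],"dp": [-35,-15,-2],"jaw": 255},
  ],
)

```text
time: 12.02
position: [0.5838, 0.2659, 0.1866]
ee_rot: [[-0.004, 0.003, -1.0], [1.0, 0.003, -0.004], [0.003, -1.0, -0.003]]
contact_force: [0.9, -0.9, -0.6]
finger_gap: 0.0269
```

```bash
python3 snap.py 5 wrist
```

```text
(no output)
```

View pics/wrist5.png

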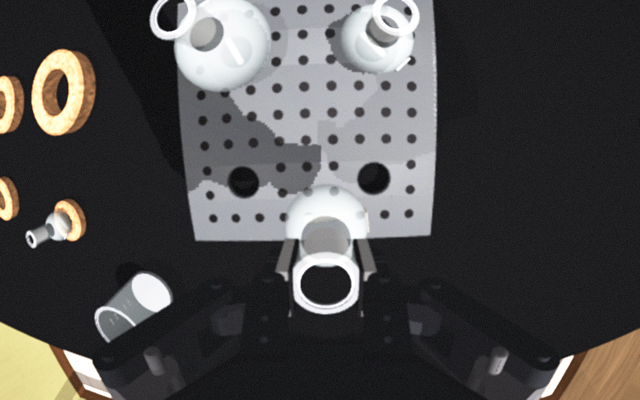

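Flask 50 is held upright (rim at 325,285). Carry to ring 50.

>>> servo_tool(
  targets=[
    {"angular": [0,0,0],"dp": [-45,0,-2],"jaw": 255},
    {"angular": [0,0,0],"dp": [-50,0,-2],"jaw": 255},
    {"angular": [0,0,0],"dp": [-50,0,-2],"jaw": 255},
    {"angular": [0,0,0],"dp": [-50,0,-2],"jaw": 255},
    {"angular": [0,0,0],"dp": [-50,0,-2],"jaw": 255},
  ],
)

```text
time: 12.7
position: [0.5934, 0.0171, 0.1842]
ee_rot: [[-0.0, 0.001, -1.0], [1.0, 0.0, -0.0], [0.0, -1.0, -0.001]]
contact_force: [1.2, -0.3, -0.5]
finger_gap: 0.0269
```

>>> servo_tool(
  targets=[
    {"angular": [0,0,0],"dp": [-50,0,-2],"jaw": 255},
    {"angular": [0,0,0],"dp": [-50,0,-2],"jaw": 255},
    {"angular": [0,0,0],"dp": [-50,0,-2],"jaw": 255},
    {"angular": [0,0,0],"dp": [-50,0,-2],"jaw": 255},
    {"angular": [0,0,0],"dp": [-45,0,-2],"jaw": 255},
  ],
)

```text
time: 13.32
position: [0.6034, -0.2284, 0.1841]
ee_rot: [[0.0, 0.0, -1.0], [1.0, -0.0, 0.0], [-0.0, -1.0, -0.0]]
contact_force: [0.4, 0.1, 0.3]
finger_gap: 0.0265
```

Remaining: dx +5, dy −57; descend to about 0.10.

>>> servo_tool(
  targets=[
    {"angular": [0,0,0],"dp": [-34,0,-3],"jaw": 255},
    {"angular": [0,0,0],"dp": [-20,15,-2],"jaw": 255},
    {"angular": [0,0,0],"dp": [-3,35,0],"jaw": 255},
    {"angular": [0,0,0],"dp": [0,28,0],"jaw": 255},
    {"angular": [0,0,0],"dp": [0,0,0],"jaw": 255},
  ],
)

```text
time: 13.95
position: [0.6067, -0.2812, 0.1022]
ee_rot: [[-0.002, -0.006, -1.0], [1.0, 0.003, -0.002], [0.003, -1.0, 0.006]]
contact_force: [-0.4, 0.9, 0.1]
finger_gap: 0.0266
```

```bash
python3 snap.py 6 wrist scene; python3 -c "
import cv2
i=cv2.imread('pics/scene6.png')[120:250,230:390];cv2.imwrite('pics/s6z.png',cv2.resize(i,None,fx=4,fy=4))"
```

```text
(no output)
```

View pics/wrist6.png

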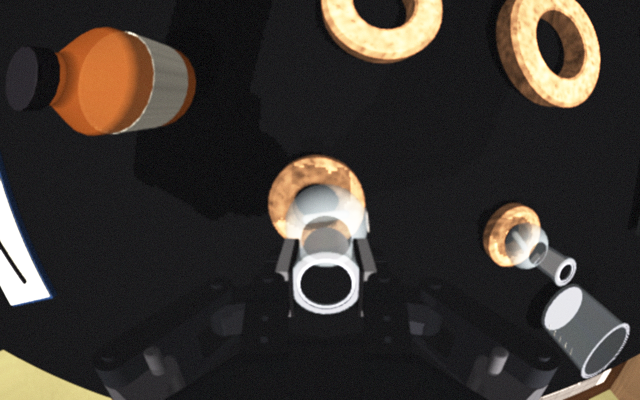

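View pics/s6z.png

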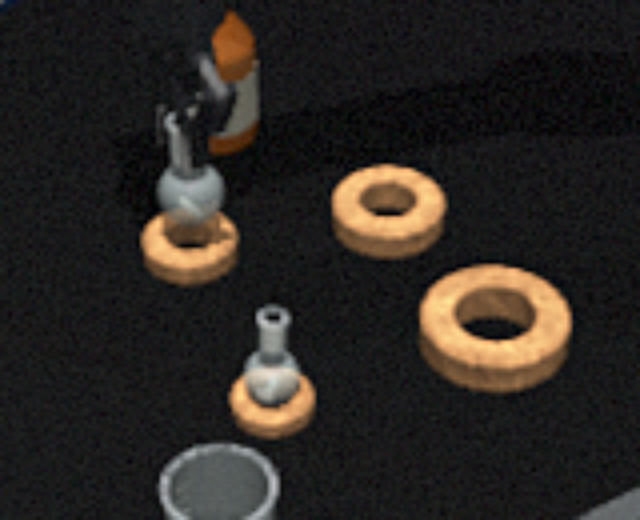

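```bash
python3 -c "
from h import *
c=pickle.load(open('d6.pkl','rb'))['wrist']
from bench import readout
print(readout.sense()['position'])
hsv=cv2.cvtColor(c['color'],cv2.COLOR_RGB2HSV)
m=((hsv[...,0]<22)&(hsv[...,1]>70)&(hsv[...,2]>100))
m[:, :260]=0;m[:,375:]=0;m[:150]=0;m[250:]=0
ys,xs=np.nonzero(m)
for y in range(160,235,8):
  r=xs[ys==y]; 
  p=fplane(c,[(r.min(),y),(r.max(),y)],.024); print(y,r.min(),r.max(),p.mean(0))
print(fplane(c,[(316,202)],.024))
d=pickle.load(open('d3.pkl','rb'))['wrist'];print(fplane(d,[(324,207)],.02))"
```

```text
[ 0.60896805 -0.28263234  0.10564485]
160 297 336 [ 0.57052023 -0.28613388]
168 284 348 [ 0.5763712  -0.28656539]
176 277 356 [ 0.58231078 -0.28625964]
184 272 360 [ 0.58834317 -0.28669135]
192 269 363 [ 0.59446807 -0.28674889]
200 268 364 [ 0.60068878 -0.28679873]
208 268 289 [ 0.60702067 -0.31518198]
216 270 286 [ 0.61344022 -0.31584013]
224 273 343 [ 0.61991096 -0.29308752]
232 278 343 [ 0.62653509 -0.29122504]
[[ 0.6022381  -0.28665497]]
[[ 0.63555648 -0.10245018]]
```

>>> servo_tool(
  targets=[
    {"angular": [0,0,0],"dp": [-3,5,0],"jaw": 255},
    {"angular": [0,0,0],"dp": [0,12,0],"jaw": 255},
    {"angular": [0,0,0],"dp": [0,7,0],"jaw": 255},
    {"angular": [0,0,0],"dp": [0,2,0],"jaw": 255},
    {"angular": [0,0,0],"dp": [0,0,0],"jaw": 255},
  ],
)

```text
time: 14.68
position: [0.6086, -0.2863, 0.0794]
ee_rot: [[-0.0, -0.0, -1.0], [1.0, 0.0, -0.0], [0.0, -1.0, 0.0]]
contact_force: [0.1, 0.8, -0.1]
finger_gap: 0.0265
```

>>> servo_tool(
  targets=[
    {"angular": [0,0,0],"dp": [0,1.2,0],"jaw": 255},
    {"angular": [0,0,0],"dp": [0,1.2,0],"jaw": 255},
    {"angular": [0,0,0],"dp": [0,0,0],"jaw": 255},
  ],
)

```text
time: 15.05
position: [0.609, -0.2868, 0.0779]
ee_rot: [[-0.0, 0.001, -1.0], [1.0, -0.001, -0.0], [-0.001, -1.0, -0.001]]
contact_force: [-0.2, -0.2, 4.8]
finger_gap: 0.0266
```

>>> servo_tool(
  targets=[
    {"angular": [0,0,0],"dp": [0,0.8,0],"jaw": 255},
    {"angular": [0,0,0],"dp": [0,0,0],"jaw": 255},
  ],
)

```text
time: 15.3
position: [0.6091, -0.287, 0.0776]
ee_rot: [[-0.0, 0.002, -1.0], [1.0, -0.001, -0.0], [-0.001, -1.0, -0.002]]
contact_force: [-1.8, -1.1, 8.0]
finger_gap: 0.0265
```

>>> servo_tool(
  targets=[
    {"angular": [0,0,0],"dp": [0,-0.7,0],"jaw": 255},
    {"angular": [0,0,0],"dp": [0,0,0],"jaw": 165},
    {"angular": [0,0,0],"dp": [0,0,0],"jaw": 150},
    {"angular": [0,0,0],"dp": [0,0,0],"jaw": 120},
    {"angular": [0,0,0],"dp": [0,0,0],"jaw": 70},
  ],
)

```text
time: 15.92
position: [0.6085, -0.2861, 0.0767]
ee_rot: [[-0.001, -0.0, -1.0], [1.0, 0.0, -0.001], [0.0, -1.0, 0.0]]
contact_force: [0.8, 0.6, 0.5]
finger_gap: 0.0612
```

>>> servo_tool(
  targets=[
    {"angular": [0,0,0],"dp": [0,0,0],"jaw": 30},
    {"angular": [0,0,0],"dp": [0,-15,0],"jaw": 0},
    {"angular": [0,0,0],"dp": [0,-35,0],"jaw": 0},
    {"angular": [0,0,0],"dp": [0,-50,0],"jaw": 0},
    {"angular": [0,0,0],"dp": [0,-40,0],"jaw": 0},
  ],
)

```text
time: 16.55
position: [0.6091, -0.2866, 0.2204]
ee_rot: [[-0.0, 0.003, -1.0], [1.0, -0.001, -0.0], [-0.001, -1.0, -0.003]]
contact_force: [1.1, -0.2, -0.2]
finger_gap: 0.0851
```

```bash
python3 snap.py 7 wrist scene; python3 -c "
import cv2
i=cv2.imread('pics/scene7.png')[120:250,230:390];cv2.imwrite('pics/s7z.png',cv2.resize(i,None,fx=4,fy=4))"
```

```text
(no output)
```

View pics/wrist7.png

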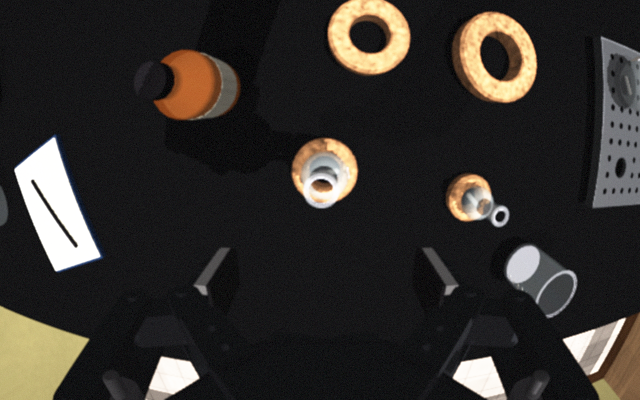

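View pics/s7z.png

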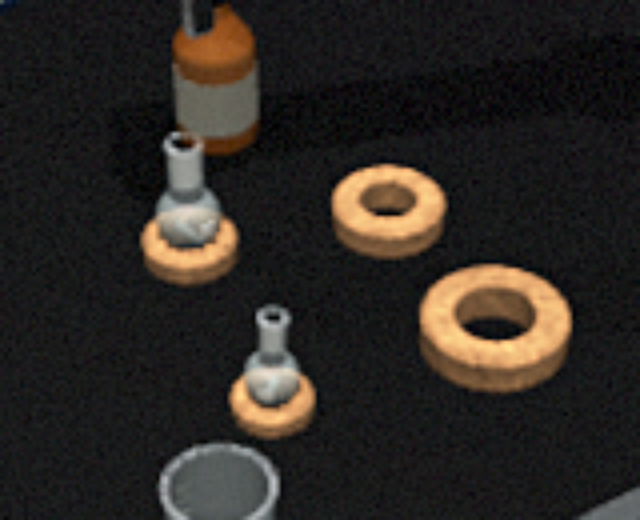

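>>> servo_tool(
  targets=[
    {"angular": [0,0,0],"dp": [30,0,8],"jaw": 0},
    {"angular": [0,0,0],"dp": [55,0,15],"jaw": 0},
    {"angular": [0,0,0],"dp": [60,0,16],"jaw": 0},
    {"angular": [0,0,0],"dp": [60,0,16],"jaw": 0},
    {"angular": [0,0,0],"dp": [60,0,16],"jaw": 0},
  ],
)

```text
time: 17.27
position: [0.5367, -0.0194, 0.2175]
ee_rot: [[-0.0, 0.001, -1.0], [1.0, 0.0, -0.0], [0.0, -1.0, -0.001]]
contact_force: [0.5, -0.0, 0.5]
finger_gap: 0.0855
```

>>> servo_tool(
  targets=[
    {"angular": [0,0,0],"dp": [60,0,16],"jaw": 0},
    {"angular": [0,0,0],"dp": [60,0,16],"jaw": 0},
    {"angular": [0,0,0],"dp": [60,0,16],"jaw": 0},
    {"angular": [0,0,0],"dp": [60,0,16],"jaw": 0},
    {"angular": [0,0,0],"dp": [55,0,15],"jaw": 0},
  ],
)

```text
time: 17.9
position: [0.4575, 0.2757, 0.2176]
ee_rot: [[-0.001, 0.001, -1.0], [1.0, 0.001, -0.001], [0.001, -1.0, -0.001]]
contact_force: [0.3, 0.5, 0.2]
finger_gap: 0.0856
```

>>> servo_tool(
  targets=[
    {"angular": [0,0,0],"dp": [25,0,7],"jaw": 0},
    {"angular": [0,0,0],"dp": [8,25,1],"jaw": 0},
    {"angular": [0,0,0],"dp": [0,30,0],"jaw": 0},
    {"angular": [0,0,0],"dp": [0,0,0],"jaw": 0},
  ],
)

```text
time: 18.4
position: [0.4489, 0.3056, 0.1604]
ee_rot: [[-0.001, -0.004, -1.0], [1.0, -0.003, -0.001], [-0.003, -1.0, 0.004]]
contact_force: [-1.9, 0.3, 1.1]
finger_gap: 0.0857
```

>>> servo_tool(
  targets=[
    {"angular": [0,0,0],"dp": [5,0,0],"jaw": 0},
    {"angular": [0,0,0],"dp": [0,30,0],"jaw": 0},
    {"angular": [0,0,0],"dp": [0,22,0],"jaw": 0},
    {"angular": [0,0,0],"dp": [0,10,0],"jaw": 60},
    {"angular": [0,0,0],"dp": [0,0,0],"jaw": 90},
  ],
)

```text
time: 19.02
position: [0.4506, 0.3119, 0.1005]
ee_rot: [[-0.0, 0.0, -1.0], [1.0, 0.0, -0.0], [0.0, -1.0, -0.0]]
contact_force: [-0.5, -0.2, 0.2]
finger_gap: 0.0555
```

>>> servo_tool(
  targets=[
    {"angular": [0,0,0],"dp": [-0.5,2,1],"jaw": 120},
    {"angular": [0,0,0],"dp": [0,0,0],"jaw": 145},
    {"angular": [0,0,0],"dp": [0,0,0],"jaw": 165},
    {"angular": [0,0,0],"dp": [0,0,0],"jaw": 190},
    {"angular": [0,0,0],"dp": [0,0,0],"jaw": 255},
  ],
)

```text
time: 19.65
position: [0.4496, 0.311, 0.0985]
ee_rot: [[-0.0, 0.001, -1.0], [1.0, -0.0, -0.0], [-0.0, -1.0, -0.001]]
contact_force: [-0.7, -1.4, 4.2]
finger_gap: 0.0268
```

>>> servo_tool(
  targets=[
    {"angular": [0,0,0],"dp": [0,0,0],"jaw": 255},
    {"angular": [0,0,0],"dp": [0,0,0],"jaw": 255},
  ],
)

```text
time: 19.9
position: [0.4496, 0.311, 0.0984]
ee_rot: [[-0.0, 0.001, -1.0], [1.0, -0.0, -0.0], [-0.0, -1.0, -0.001]]
contact_force: [-0.5, -2.8, 6.3]
finger_gap: 0.0268
```

>>> servo_tool(
  targets=[
    {"angular": [0,0,0],"dp": [0,-5,0],"jaw": 255},
    {"angular": [0,0,0],"dp": [0,-20,0],"jaw": 255},
    {"angular": [0,0,0],"dp": [0,-40,0],"jaw": 255},
    {"angular": [0,0,0],"dp": [0,-50,0],"jaw": 255},
    {"angular": [0,0,0],"dp": [0,-50,0],"jaw": 255},
  ],
)

```text
time: 20.52
position: [0.4488, 0.3113, 0.2643]
ee_rot: [[-0.001, -0.0, -1.0], [1.0, 0.0, -0.001], [0.0, -1.0, 0.0]]
contact_force: [-0.1, 0.7, -1.0]
finger_gap: 0.0266
```

>>> servo_tool(
  targets=[
    {"angular": [0,0,0],"dp": [-10,-25,0],"jaw": 255},
    {"angular": [0,0,0],"dp": [-25,-5,0],"jaw": 255},
  ],
)

```text
time: 20.78
position: [0.4496, 0.2777, 0.2952]
ee_rot: [[-0.003, 0.003, -1.0], [1.0, 0.003, -0.003], [0.003, -1.0, -0.003]]
contact_force: [0.2, -1.6, -1.2]
finger_gap: 0.0271
```

```bash
python3 snap.py 8 wrist scene
```

```text
(no output)
```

View pics/scene8.png

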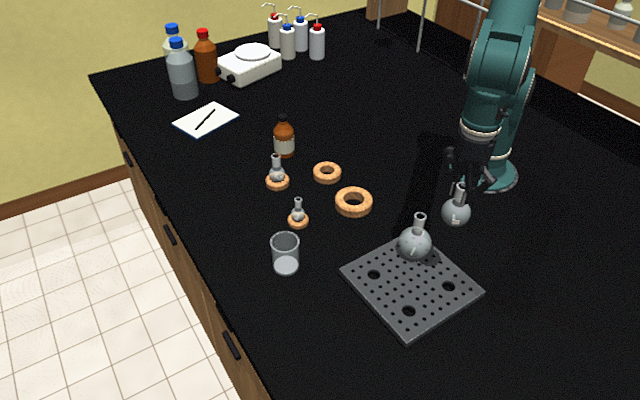

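View pics/wrist8.png

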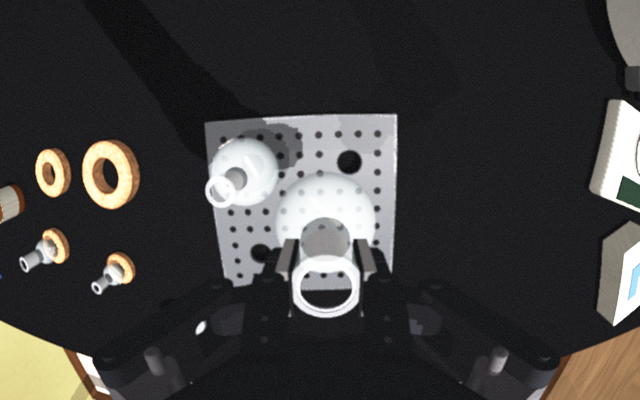

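>>> servo_tool(
  targets=[
    {"angular": [0,0,0],"dp": [-45,0,0],"jaw": 255},
    {"angular": [0,0,0],"dp": [-50,0,-1],"jaw": 255},
    {"angular": [0,0,0],"dp": [-50,0,0],"jaw": 255},
    {"angular": [0,0,0],"dp": [-50,0,-1],"jaw": 255},
    {"angular": [0,0,0],"dp": [-50,10,0],"jaw": 255},
  ],
)

```text
time: 21.5
position: [0.4518, 0.0305, 0.2832]
ee_rot: [[-0.001, 0.002, -1.0], [1.0, 0.001, -0.001], [0.001, -1.0, -0.002]]
contact_force: [0.5, 0.3, -0.4]
finger_gap: 0.0264
```

>>> servo_tool(
  targets=[
    {"angular": [0,0,0],"dp": [-50,20,0],"jaw": 255},
    {"angular": [0,0,0],"dp": [-50,20,-1],"jaw": 255},
    {"angular": [0,0,0],"dp": [-50,20,0],"jaw": 255},
    {"angular": [0,0,0],"dp": [-45,20,-1],"jaw": 255},
    {"angular": [0,0,0],"dp": [-30,20,0],"jaw": 255},
  ],
)

```text
time: 22.12
position: [0.4537, -0.1953, 0.182]
ee_rot: [[0.001, 0.0, -1.0], [1.0, -0.0, 0.001], [-0.0, -1.0, -0.0]]
contact_force: [-0.7, 0.4, -0.9]
finger_gap: 0.0267
```

>>> servo_tool(
  targets=[
    {"angular": [0,0,0],"dp": [-25,15,0],"jaw": 255},
    {"angular": [0,0,0],"dp": [-12,22,0],"jaw": 255},
    {"angular": [0,0,0],"dp": [0,22,0],"jaw": 255},
    {"angular": [0,0,0],"dp": [0,0,0],"jaw": 255},
    {"angular": [0,0,0],"dp": [0,0,0],"jaw": 255},
  ],
)

```text
time: 22.75
position: [0.4542, -0.2305, 0.1244]
ee_rot: [[-0.001, 0.001, -1.0], [1.0, -0.0, -0.001], [-0.0, -1.0, -0.001]]
contact_force: [1.0, 0.9, -0.2]
finger_gap: 0.0266
```

```bash
python3 snap.py 9 wrist scene; python3 -c "
import cv2
from h import *
i=cv2.imread('pics/scene9.png')[120:250,230:390];cv2.imwrite('pics/s9z.png',cv2.resize(i,None,fx=4,fy=4))
c=pickle.load(open('d9.pkl','rb'))['wrist']
from bench import readout
print(readout.sense()['position'])
hsv=cv2.cvtColor(c['color'],cv2.COLOR_RGB2HSV)
m=((hsv[...,0]<22)&(hsv[...,1]>70)&(hsv[...,2]>100))
m[:, :240]=0;m[:,400:]=0;m[:100]=0;m[250:]=0
ys,xs=np.nonzero(m)
for y in range(130,215,10):
  r=xs[ys==y]; 
  if len(r): p=fplane(c,[(r.min(),y),(r.max(),y)],.028); print(y,r.min(),r.max(),p.mean(0))
"
```

```text
[ 0.45438265 -0.23069388  0.12484636]
140 303 328 [ 0.40570245 -0.23682816]
150 282 348 [ 0.4134185  -0.23732782]
160 272 358 [ 0.42126822 -0.23743417]
170 265 364 [ 0.42925468 -0.23793942]
180 262 368 [ 0.43739081 -0.23762367]
190 260 370 [ 0.44567325 -0.23770732]
200 261 280 [ 0.4541564  -0.27394147]
210 264 276 [ 0.46276048 -0.27478104]
```

View pics/wrist9.png

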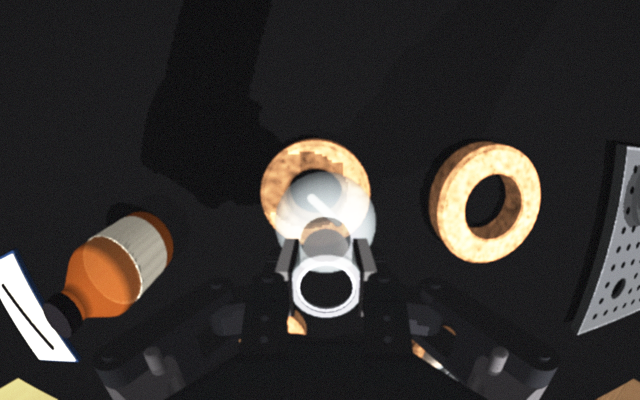

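View pics/s9z.png

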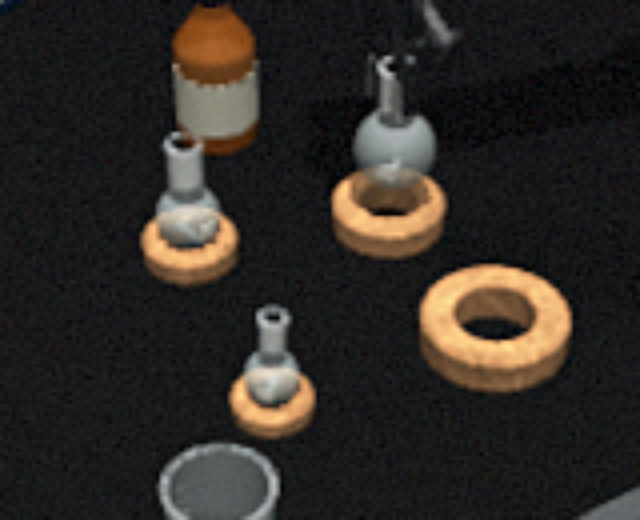

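>>> servo_tool(
  targets=[
    {"angular": [0,0,0],"dp": [-6,5,0],"jaw": 255},
    {"angular": [0,0,0],"dp": [0,13,0],"jaw": 255},
    {"angular": [0,0,0],"dp": [0,7,0],"jaw": 255},
    {"angular": [0,0,0],"dp": [0,3,0],"jaw": 255},
    {"angular": [0,0,0],"dp": [0,0,0],"jaw": 255},
  ],
)

```text
time: 23.48
position: [0.4534, -0.2367, 0.0956]
ee_rot: [[-0.001, -0.001, -1.0], [1.0, 0.0, -0.001], [0.0, -1.0, 0.001]]
contact_force: [-0.4, -0.2, -0.1]
finger_gap: 0.0268
```

>>> servo_tool(
  targets=[
    {"angular": [0,0,0],"dp": [0,1.5,0],"jaw": 255},
    {"angular": [0,0,0],"dp": [0,1.5,0],"jaw": 255},
    {"angular": [0,0,0],"dp": [0,0,0],"jaw": 255},
  ],
)

```text
time: 23.85
position: [0.4537, -0.2369, 0.0931]
ee_rot: [[-0.0, 0.0, -1.0], [1.0, -0.0, -0.0], [-0.0, -1.0, -0.0]]
contact_force: [-0.4, 0.1, -0.1]
finger_gap: 0.0269
```

>>> servo_tool(
  targets=[
    {"angular": [0,0,0],"dp": [0,1,0],"jaw": 255},
    {"angular": [0,0,0],"dp": [0,1,0],"jaw": 255},
    {"angular": [0,0,0],"dp": [0,0,0],"jaw": 255},
  ],
)

```text
time: 24.22
position: [0.454, -0.2377, 0.0919]
ee_rot: [[-0.0, 0.001, -1.0], [1.0, -0.001, -0.0], [-0.001, -1.0, -0.001]]
contact_force: [-0.7, -1.2, 6.1]
finger_gap: 0.0266
```

Contact, at the predicted height. Release.

>>> servo_tool(
  targets=[
    {"angular": [0,0,0],"dp": [0,-0.5,0],"jaw": 255},
    {"angular": [0,0,0],"dp": [0,0,0],"jaw": 165},
    {"angular": [0,0,0],"dp": [0,0,0],"jaw": 150},
    {"angular": [0,0,0],"dp": [0,0,0],"jaw": 120},
    {"angular": [0,0,0],"dp": [0,0,0],"jaw": 70},
  ],
)

```text
time: 24.85
position: [0.4535, -0.2367, 0.0913]
ee_rot: [[-0.001, -0.0, -1.0], [1.0, 0.0, -0.001], [0.0, -1.0, 0.0]]
contact_force: [-0.0, -0.1, 0.0]
finger_gap: 0.0612
```

>>> servo_tool(
  targets=[
    {"angular": [0,0,0],"dp": [0,0,0],"jaw": 30},
    {"angular": [0,0,0],"dp": [0,-15,0],"jaw": 0},
    {"angular": [0,0,0],"dp": [0,-35,0],"jaw": 0},
    {"angular": [0,0,0],"dp": [0,-50,0],"jaw": 0},
    {"angular": [0,0,0],"dp": [0,-45,0],"jaw": 0},
  ],
)

```text
time: 25.48
position: [0.4536, -0.2371, 0.2392]
ee_rot: [[-0.0, 0.001, -1.0], [1.0, -0.001, -0.0], [-0.001, -1.0, -0.001]]
contact_force: [0.8, 0.3, 0.9]
finger_gap: 0.0855
```

```bash
python3 snap.py 10 wrist scene; python3 -c "
import cv2
i=cv2.imread('pics/scene10.png')[120:250,230:390];cv2.imwrite('pics/s10z.png',cv2.resize(i,None,fx=4,fy=4))"
```

```text
(no output)
```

View pics/wrist10.png

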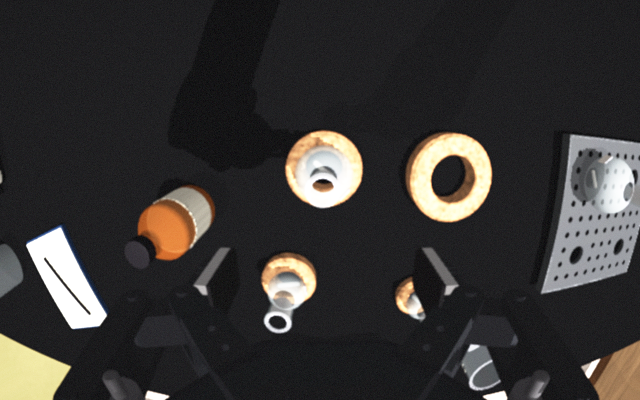

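View pics/s10z.png

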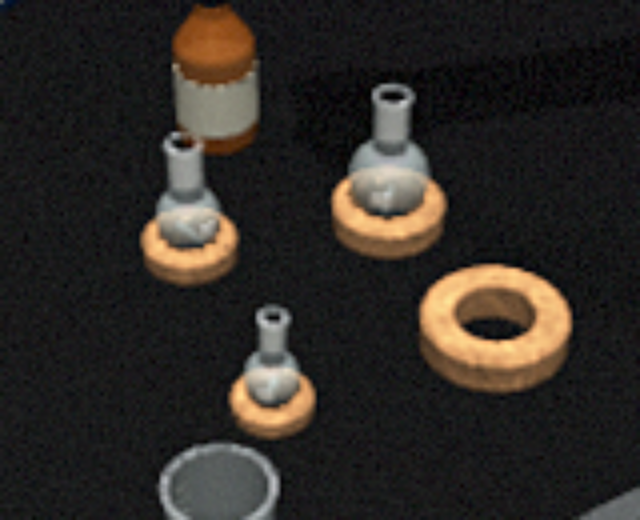

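>>> servo_tool(
  targets=[
    {"angular": [0,0,0],"dp": [30,0,0],"jaw": 0},
    {"angular": [0,0,0],"dp": [50,0,0],"jaw": 0},
    {"angular": [0,0,0],"dp": [60,0,0],"jaw": 0},
    {"angular": [0,0,0],"dp": [60,0,0],"jaw": 0},
    {"angular": [0,0,0],"dp": [60,0,0],"jaw": 0},
  ],
)

```text
time: 26.2
position: [0.453, 0.0248, 0.2369]
ee_rot: [[-0.0, 0.001, -1.0], [1.0, 0.0, -0.0], [0.0, -1.0, -0.001]]
contact_force: [1.1, 0.4, 0.2]
finger_gap: 0.0857
```

>>> servo_tool(
  targets=[
    {"angular": [0,0,0],"dp": [60,0,0],"jaw": 0},
    {"angular": [0,0,0],"dp": [50,0,0],"jaw": 0},
    {"angular": [0,0,0],"dp": [35,0,0],"jaw": 0},
    {"angular": [0,0,0],"dp": [12,20,0],"jaw": 0},
    {"angular": [0,0,0],"dp": [0,20,0],"jaw": 0},
  ],
)

```text
time: 26.82
position: [0.4531, 0.1815, 0.1963]
ee_rot: [[-0.003, 0.001, -1.0], [1.0, 0.0, -0.003], [0.0, -1.0, -0.001]]
contact_force: [-0.3, 0.3, -0.5]
finger_gap: 0.0853
```

>>> servo_tool(
  targets=[
    {"angular": [0,0,0],"dp": [0,0,0],"jaw": 0},
  ],
)

```text
time: 26.95
position: [0.4522, 0.1797, 0.1954]
ee_rot: [[-0.001, -0.003, -1.0], [1.0, -0.002, -0.001], [-0.002, -1.0, 0.003]]
contact_force: [-0.2, -0.3, 0.2]
finger_gap: 0.0854
```

>>> servo_tool(
  targets=[
    {"angular": [0,0,0],"dp": [0,30,0],"jaw": 0},
    {"angular": [0,0,0],"dp": [0,28,0],"jaw": 0},
    {"angular": [0,0,0],"dp": [0,11,0],"jaw": 60},
    {"angular": [0,0,0],"dp": [0,0,0],"jaw": 110},
    {"angular": [0,0,0],"dp": [0,0,0],"jaw": 130},
  ],
)

```text
time: 27.58
position: [0.4542, 0.1805, 0.1287]
ee_rot: [[-0.0, 0.002, -1.0], [1.0, 0.001, -0.0], [0.001, -1.0, -0.002]]
contact_force: [0.5, -0.6, 0.4]
finger_gap: 0.042
```

>>> servo_tool(
  targets=[
    {"angular": [0,0,0],"dp": [0,0,0],"jaw": 150},
    {"angular": [0,0,0],"dp": [0,0,0],"jaw": 170},
    {"angular": [0,0,0],"dp": [0,0,0],"jaw": 190},
    {"angular": [0,0,0],"dp": [0,0,0],"jaw": 255},
    {"angular": [0,0,0],"dp": [0,0,0],"jaw": 255},
  ],
)

```text
time: 28.2
position: [0.4539, 0.1796, 0.1282]
ee_rot: [[-0.0, 0.001, -1.0], [1.0, -0.0, -0.0], [-0.0, -1.0, -0.001]]
contact_force: [-0.3, -1.7, 6.4]
finger_gap: 0.0268
```

>>> servo_tool(
  targets=[
    {"angular": [0,0,0],"dp": [0,-5,0],"jaw": 255},
    {"angular": [0,0,0],"dp": [0,-20,0],"jaw": 255},
    {"angular": [0,0,0],"dp": [0,-35,0],"jaw": 255},
    {"angular": [0,0,0],"dp": [-10,-20,0],"jaw": 255},
    {"angular": [0,0,0],"dp": [-30,0,-1],"jaw": 255},
  ],
)

```text
time: 28.82
position: [0.4551, 0.1418, 0.2092]
ee_rot: [[-0.004, 0.003, -1.0], [1.0, 0.002, -0.004], [0.002, -1.0, -0.003]]
contact_force: [0.2, -0.3, -1.3]
finger_gap: 0.0266
```

```bash
python3 snap.py 11 wrist
```

```text
(no output)
```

View pics/wrist11.png

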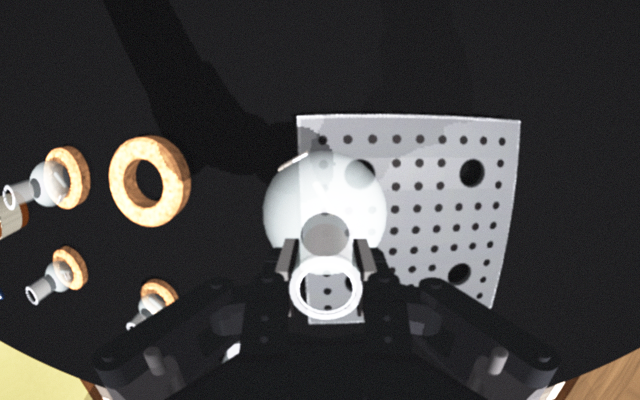

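>>> servo_tool(
  targets=[
    {"angular": [0,0,0],"dp": [-40,0,-1],"jaw": 255},
    {"angular": [0,0,0],"dp": [-45,0,-2],"jaw": 255},
    {"angular": [0,0,0],"dp": [-45,0,-2],"jaw": 255},
    {"angular": [0,0,0],"dp": [-40,0,-1],"jaw": 255},
    {"angular": [0,0,0],"dp": [-28,10,-1],"jaw": 255},
  ],
)

```text
time: 29.5
position: [0.4616, -0.0595, 0.1979]
ee_rot: [[0.001, 0.001, -1.0], [1.0, 0.0, 0.001], [0.0, -1.0, -0.001]]
contact_force: [0.3, 0.5, -2.5]
finger_gap: 0.0267
```

>>> servo_tool(
  targets=[
    {"angular": [0,0,0],"dp": [-12,20,0],"jaw": 255},
    {"angular": [0,0,0],"dp": [0,18,0],"jaw": 255},
    {"angular": [0,0,0],"dp": [0,0,0],"jaw": 255},
    {"angular": [0,0,0],"dp": [0,0,0],"jaw": 255},
  ],
)

```text
time: 30.0
position: [0.4618, -0.0695, 0.1599]
ee_rot: [[-0.001, 0.001, -1.0], [1.0, 0.0, -0.001], [0.0, -1.0, -0.001]]
contact_force: [0.5, -0.7, -0.8]
finger_gap: 0.0267
```

```bash
python3 snap.py 12 wrist scene; python3 -c "
import cv2
from h import *
i=cv2.imread('pics/scene12.png')[120:250,270:430];cv2.imwrite('pics/s12z.png',cv2.resize(i,None,fx=4,fy=4))
c=pickle.load(open('d12.pkl','rb'))['wrist']
from bench import readout
print(readout.sense()['position'])
hsv=cv2.cvtColor(c['color'],cv2.COLOR_RGB2HSV)
m=((hsv[...,0]<22)&(hsv[...,1]>70)&(hsv[...,2]>100))
m[:, :240]=0;m[:,410:]=0;m[:90]=0;m[250:]=0
ys,xs=np.nonzero(m)
for y in range(110,215,10):
  r=xs[ys==y]; 
  if len(r): p=fplane(c,[(r.min(),y),(r.max(),y)],.032); print(y,r.min(),r.max(),p.mean(0))
"
```

```text
[ 0.46204826 -0.06954925  0.16023621]
130 289 340 [ 0.40744272 -0.07773295]
140 274 355 [ 0.41609913 -0.07786751]
150 266 364 [ 0.42490424 -0.07753823]
160 259 370 [ 0.43383689 -0.07811258]
170 256 373 [ 0.44293921 -0.07821095]
180 255 272 [ 0.45222178 -0.12449709]
190 254 267 [ 0.46162785 -0.12778743]
200 256 264 [ 0.47121765 -0.12879882]
210 260 261 [ 0.48099389 -0.12891504]
```

View pics/wrist12.png

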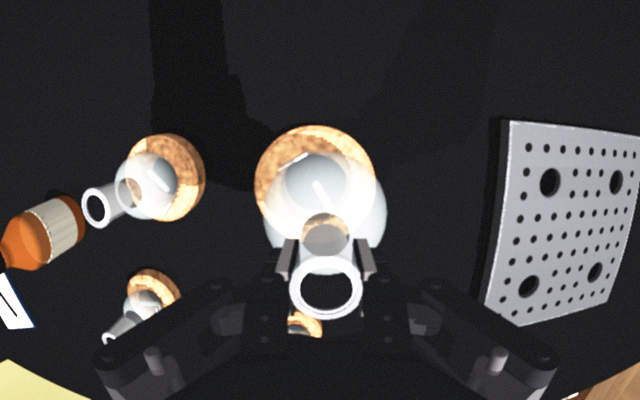

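View pics/s12z.png

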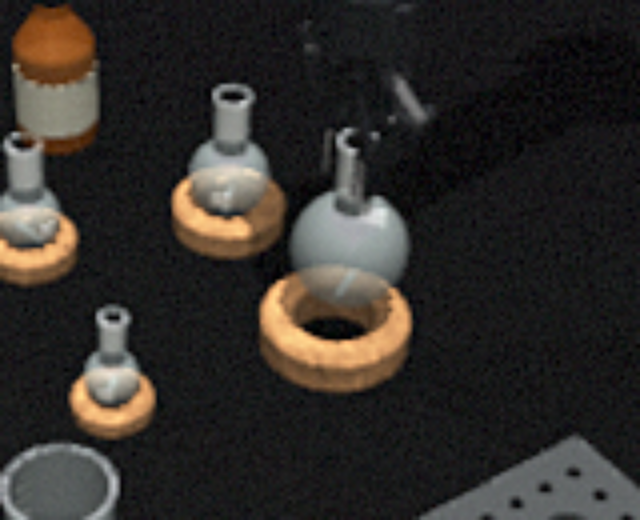

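>>> servo_tool(
  targets=[
    {"angular": [0,0,0],"dp": [-8,3,0],"jaw": 255},
    {"angular": [0,0,0],"dp": [0,15,0],"jaw": 255},
    {"angular": [0,0,0],"dp": [0,11,0],"jaw": 255},
    {"angular": [0,0,0],"dp": [0,5,0],"jaw": 255},
    {"angular": [0,0,0],"dp": [0,0,0],"jaw": 255},
  ],
)

```text
time: 30.72
position: [0.4611, -0.0777, 0.1249]
ee_rot: [[-0.001, -0.001, -1.0], [1.0, 0.0, -0.001], [0.0, -1.0, 0.001]]
contact_force: [-0.3, -0.3, -2.1]
finger_gap: 0.0265
```

>>> servo_tool(
  targets=[
    {"angular": [0,0,0],"dp": [0,1.5,0],"jaw": 255},
    {"angular": [0,0,0],"dp": [0,1.5,0],"jaw": 255},
    {"angular": [0,0,0],"dp": [0,0,0],"jaw": 255},
  ],
)

```text
time: 31.1
position: [0.4615, -0.0778, 0.1226]
ee_rot: [[-0.001, 0.0, -1.0], [1.0, 0.0, -0.001], [0.0, -1.0, -0.0]]
contact_force: [-0.1, 0.5, -1.9]
finger_gap: 0.0264
```

>>> servo_tool(
  targets=[
    {"angular": [0,0,0],"dp": [0,0.8,0],"jaw": 255},
    {"angular": [0,0,0],"dp": [0,0,0],"jaw": 255},
  ],
)

```text
time: 31.35
position: [0.4615, -0.0778, 0.1217]
ee_rot: [[-0.001, 0.0, -1.0], [1.0, 0.0, -0.001], [0.0, -1.0, -0.0]]
contact_force: [-0.1, 0.1, -2.2]
finger_gap: 0.0269
```

>>> servo_tool(
  targets=[
    {"angular": [0,0,0],"dp": [0,1,0],"jaw": 255},
    {"angular": [0,0,0],"dp": [0,0,0],"jaw": 255},
  ],
)

```text
time: 31.6
position: [0.4618, -0.078, 0.1209]
ee_rot: [[-0.0, 0.001, -1.0], [1.0, -0.0, -0.0], [-0.0, -1.0, -0.001]]
contact_force: [0.4, -0.5, 0.3]
finger_gap: 0.0268
```

>>> servo_tool(
  targets=[
    {"angular": [0,0,0],"dp": [0,0.7,0],"jaw": 255},
    {"angular": [0,0,0],"dp": [0,0,0],"jaw": 255},
  ],
)

```text
time: 31.85
position: [0.4621, -0.0781, 0.1205]
ee_rot: [[-0.0, 0.001, -1.0], [1.0, -0.0, -0.0], [-0.0, -1.0, -0.001]]
contact_force: [-0.4, -0.6, 4.2]
finger_gap: 0.0269
```

Contact at the predicted height. Release.

>>> servo_tool(
  targets=[
    {"angular": [0,0,0],"dp": [0,0,0],"jaw": 255},
    {"angular": [0,0,0],"dp": [0,0,0],"jaw": 165},
    {"angular": [0,0,0],"dp": [0,0,0],"jaw": 150},
    {"angular": [0,0,0],"dp": [0,0,0],"jaw": 120},
    {"angular": [0,0,0],"dp": [0,0,0],"jaw": 70},
  ],
)

```text
time: 32.48
position: [0.4613, -0.0777, 0.1199]
ee_rot: [[-0.001, -0.0, -1.0], [1.0, 0.0, -0.001], [0.0, -1.0, 0.0]]
contact_force: [-0.3, 0.1, -0.4]
finger_gap: 0.061
```

>>> servo_tool(
  targets=[
    {"angular": [0,0,0],"dp": [0,0,0],"jaw": 30},
    {"angular": [0,0,0],"dp": [0,-15,0],"jaw": 0},
    {"angular": [0,0,0],"dp": [0,-35,0],"jaw": 0},
    {"angular": [0,0,0],"dp": [0,-45,0],"jaw": 0},
    {"angular": [0,0,0],"dp": [0,-35,0],"jaw": 0},
  ],
)

```text
time: 33.1
position: [0.4618, -0.078, 0.2529]
ee_rot: [[-0.0, 0.003, -1.0], [1.0, -0.0, -0.0], [-0.0, -1.0, -0.003]]
contact_force: [0.4, -0.2, -0.5]
finger_gap: 0.0855
```

>>> servo_tool(
  targets=[
    {"angular": [0,0,0],"dp": [40,0,0],"jaw": 0},
    {"angular": [0,0,0],"dp": [60,0,0],"jaw": 0},
    {"angular": [0,0,0],"dp": [60,0,0],"jaw": 0},
    {"angular": [0,0,0],"dp": [60,0,0],"jaw": 0},
    {"angular": [0,0,0],"dp": [40,0,0],"jaw": 0},
  ],
)

```text
time: 33.72
position: [0.461, 0.1851, 0.2513]
ee_rot: [[-0.003, 0.002, -1.0], [1.0, 0.001, -0.003], [0.001, -1.0, -0.002]]
contact_force: [0.4, -0.3, 0.4]
finger_gap: 0.0849
```

>>> servo_tool(
  targets=[
    {"angular": [0,0,0],"dp": [0,0,0],"jaw": 0},
    {"angular": [0,0,0],"dp": [0,0,0],"jaw": 0},
  ],
)

```text
time: 33.98
position: [0.4615, 0.1814, 0.2506]
ee_rot: [[0.0, 0.001, -1.0], [1.0, -0.0, 0.0], [-0.0, -1.0, -0.001]]
contact_force: [-0.2, -0.3, -0.5]
finger_gap: 0.0855
```

```bash
python3 snap.py 13 top scene; python3 -c "
import cv2
i=cv2.imread('pics/scene13.png')[110:290,230:430];cv2.imwrite('pics/s13z.png',cv2.resize(i,None,fx=3,fy=3))
i=cv2.imread('pics/top13.png')[110:290,250:460];cv2.imwrite('pics/t13z.png',cv2.resize(i,None,fx=3,fy=3))"
```

```text
(no output)
```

View pics/s13z.png

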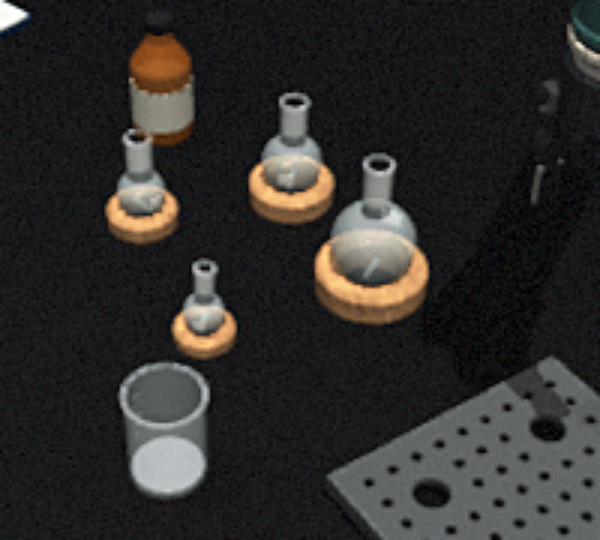

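View pics/t13z.png

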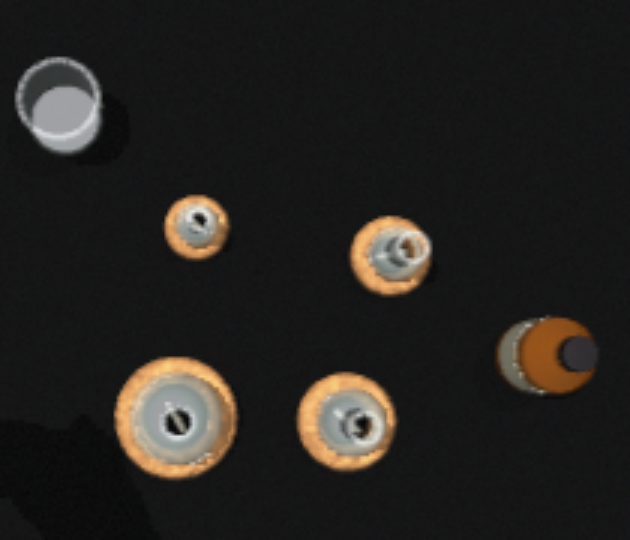

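All four flasks stand upright on their own rings, and the bottle and beaker look unmoved. I'm handing the job in.

```bash
python3 -c "
from bench import workorder
print(workorder.finish_job())"
```

```text
the job is handed in; nothing more can be done
None
```

All four flasks are standing upright on the cork ring of their own size, and the job is handed in. I moved them from smallest to largest and finished at about 34 s of the 115 s allowed.

- **Placing:** I lowered each flask until the wrist felt a light contact of 4–8 N, then opened the jaws slowly. Contact came within about 1.5 mm of the height I had worked out for a seated flask.
- **Last checks:** The final top and scene pictures show each flask upright and centred on its ring, with the gripper open and well clear. The bottle and beaker look to be where they started; I judged that by eye and did not measure it.
- **Disagreements:** The cameras differed by 1–4 mm on some positions, so I corrected sideways before lowering onto the three larger rings. The fingers also read about 1.5 mm under each neck's stated width, with every grip secure. No check failed.

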